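# Prove the stop button and restart

### The arm

A 6-joint arm with a two-finger parallel gripper is mounted at the origin on a cart in front of the work surface, level with it; the furniture and walls round the work are solid. World frame = base frame: x ahead of the robot, y to its left, z up, the work surface at z = 0. Lengths are in m, angles in rad, forces in N, time in s.
With the tool pointing down it reaches from about 0.325 to 0.9 m from the base axis. Payload 6.1 kg.
Tool frame: the origin (TCP) lies on the centre line of the jaws, within the pads' length; the fingertips stand 19 mm ahead of it and the grasp point (between the pads) is the TCP; x points along the fingers, z is the direction in which the jaws open and shut, and the axes are right-handed (so a half turn about x gives the same grasp; the last joint's range is limited). The gripper opens to 87 mm and grips with 3 to 60 N. Pads are 19 mm wide; open, the fingers measure 117 mm over their backs; the gripper's body (75 mm by 190 mm) begins 51 mm behind the grasp point.
Start: joints at [-1.416, 0.22, 1.526, -0, 1.395, -0.126], TCP at [0.173, -0.601, 0.242] pointing down, gripper open.
Joint ranges: [-2.98, 2.98], [-0.91, 2.08], [0.09, 2.57], [-1.24, 4.39], [0.2, 2.65], [-2.68, 2.68]. Speed limits (rad/s): [2.57, 2.57, 3.01, 3.14, 3.14, 3.14].

### API

Orientations are given as a 3x3 rotation matrix whose columns are the frame's x, y, z axes.
In Python, from plant import telemetry, vision, order gives the robot as it stands.
- The arm moves only by the tool apply_moves, never from a script. Its argument "rows" is a list of rows, each an object of numbers: "tx", "ty", "tz": the shift along the tool's x, y, z in mm; "yaw": the turn about the tool's x in rad. A call has exactly 8 rows; each row is the pose to reach, as a shift and turn from the pose measured when the call began, along the tool's axes at that moment; what a row does not reach only later rows make up. A row lasts 1/8 s, in which the tool goes at most 62.5 mm and 10.7 degrees, less where a joint would pass 70% of its speed; a pose out of reach is approached as far as the arm can. A call with a gripper value outside its range is refused whole. "hand" is the opening, from 0 (shut) to 1 (fully open), set as the call begins (left out, the last holds). The fingers move at their own pace and stop on an object; "force" is the grip in N (left out, the last holds). Time passes only in rows, so rows that repeat a pose let the fingers close, or fill a call up. It gives the time, the measured TCP pose, the force and the opening at its end, in the units of the state.
- telemetry.read_state(): the state, without advancing time (a new reading comes with each control period).
- vision.capture(name): name is "scene" or "top"; returns (picture, depth): 480x640x3 uint8, red, green, blue; 480x640 float32, m along the optical axis (not along the pixel's ray), 0 where there is no reading.
- vision.calibration(name): a dict with "camera_matrix" (3x3 intrinsics, pixels), "camera_from_world" (4x4, takes a point from world to camera coordinates). Camera axes: x right, y down, z forward; pixel columns grow to the right and rows downward; lengths in m; the calibration is good to about 2 mm. A picture is of the moment at which its call begins. calibration takes no time and is no camera call.
- order.close_job(): hands the job in, once; it reports no verdict.
The state is a dict: "time_s": time; "joints": joint angles; "joint_vel": joint speeds; "joint_torque": joint torques, N m; "ee_pos": TCP position; "tcp_rot": TCP orientation; "wrist_force": force on the tool from outside, world axes, zero at the start; "wrist_torque": the same for the moment, N m; "opening": opening from 0.0 (shut) to 1.0 (fully open).
Only numpy, scipy, OpenCV 4.12 (cv2) and the standard library are available. Lean on these libraries where they do the work, as an engineer would, in place of code of your own. Each camera call takes 0.05 s, during which the arm holds its last target.

### The job

Test the bench stop station: press the black mushroom button all the way in until it latches and stays down, then turn it clockwise (seen from above) by pushing its tab with a fingertip until it pops back up. Then press the button on the smaller start box fully in and let it go. Only push with the fingertips, without undue force: do not grip or lift anything, do not press start while the stop button is in, and leave the beaker, vial and jar where they stand.

Things in the scene. Friction and masses are not known exactly. Their poses are not given: they have to be found in the camera images.
- stop_top (a point): Centre of the flat top (37 mm across) of the black mushroom stop button (head 44 mm across, 16 mm thick), on its vertical axis; z = 0.092 when up, 0.080 when pressed in and latched. It stands in the middle of a fixed white box 100x100 mm, top at z = 0.055, with a steel collar 32 mm across, 5 mm high. The point turns with the head: its +y points along the tab.
- stop_tab (a point): Point in the tab of the mushroom head, 38 mm from the button's axis, halfway up the tab. The tab is a black bar 12 mm wide and 12 mm thick that sticks out from the rim to 46 mm from the axis. Point at z = 0.083 when up, 0.071 latched (tab underside then 10 mm over the box top). +y points outward along the tab, z up; push its smooth side near the outer end towards +x to turn the head clockwise.
- stop_push (a joint): How far the mushroom button is in, m: 0 = fully up, 0.012 = fully in. About 9 N starts it moving; past about 0.007 its latch snaps it the rest of the way and holds it fully in until it is turned; pressed less far, it springs back up. Press down to its bottom stop with a force stop of 13 to 18 N (less will not move it); 35 N is too hard.
- stop_twist (a joint): How far the head is turned clockwise seen from above, rad: 0 = rest, 0.9 = stop. A soft spring (1 to 4 N at the tab's end) turns it back to 0. When latched in, a turn of about 0.3 to 0.5 lets the button pop up by itself; turning it while up does nothing. It does not turn anticlockwise past 0.
- start_top (a point): Centre of the flat top of the start button, grey, round, 26 mm across, in a round steel housing 42 mm across; z = 0.072 when up, 10 mm above the housing. It stands in the middle of a fixed white box 80x80x50 mm, smaller than the stop box. z up.
- start (a joint): how far the start button is in, m: 0 = up, 0.006 = fully in; a spring returns it, fully in takes 5 N; 35 N is too hard.
- beaker: bystander: empty glass beaker, 57 mm across, 70 mm tall, loose; origin at the centre of its underside
- vial: bystander: small sample vial with a black cap, 15 mm across, 45 mm tall, standing loose between the two boxes; origin at the centre of its underside
- jar: bystander: white sample jar with a screw lid, 58 mm across, 62 mm tall, loose; origin at the centre of its underside
There are look-alikes about, which are no part of the job. Leave any pink look-alike of the part that bears start_top alone. Leave any yellow look-alike of the part that bears stop_top alone.

How it is judged:
On the way, in this order (a step that is already met when the one before it is completed fails the run):
1. the mushroom button is pressed in as far as its latch (value of joint stop_push above 0.0095 m), for 0.3 s.
2. the head is turned clockwise while it is latched in (value of joint stop_twist above 0.15 rad and value of joint stop_push above 0.006 m), for 0.02 s.
3. the button has popped up and turned back (value of joint stop_push below 0.002 m and value of joint stop_twist below 0.15 rad), for 0.2 s.
4. the start button is pressed (value of joint start above 0.0045 m), for 0.05 s.
At the end, for the whole second after the job is handed in: The stop button is up (within 2 mm) and turned back to rest (within 0.15 rad), the start button is up (within 1.5 mm), and the beaker, vial and jar stand upright within 20 mm of where they were (all of step 3 and value of joint start below 0.0015 m and distance of each of beaker, vial, jar from where it was at the start of the episode below 0.02 m and angle between each of vial, beaker, jar's own z axis and vertical below 0.2 rad); the robot touches nothing.
It fails at once if start pressed while the stop button is in (value of joint start above 0.003 m and value of joint stop_push above 0.004 m).
It fails at once if the mushroom head is gripped or struck (more than 35 N from the fingers) (contact force between the fingers and stop_twist above 35 N).
It fails at once if the start button is gripped or struck (more than 35 N from the fingers) (contact force between the fingers and start above 35 N).
It fails at once if a bystander is moved or lifted (distance of any of beaker, vial, jar from where it was at the start of the episode above 0.03 m).
It also fails if it takes over 48 s, if anything falls off the work surface, if the arm or the gripper's body presses on something with over 40 N, if the wrist force passes 120 N, or if a joint passes its speed limit or range.

## Working session

There is one attempt and no reset: what is moved stays moved. The work goes in short steps, Python scripts to look and compute and a tool call to move; the robot and the scene stay as the last step left them, time stands still between calls to the robot, and variables do not carry over. Pictures are saved under pics/ and viewed, and the job is handed in when it is done.

Besides the shell and the picture viewer there is one more tool, called after "Emit:" as name([rows], argument=value, ...), one row to a line, values as JSON. apply_moves: Moves the arm, as the interface text tells. Its arguments: {"type":"object","properties":{"rows":{"type":"array"},"hand":{"type":"number"},"force":{"type":"number"}},"required":["rows"]}

```bash
mkdir -p pics; python3 - <<'E'
from plant import telemetry, vision
import cv2,numpy as np
s=telemetry.read_state()
for k in s: print(k,np.round(s[k],4).tolist())
for n in("scene","top"):
    p,d=vision.capture(n); cv2.imwrite(f"pics/{n}0.png",p[:,:,::-1]); np.savez(f"{n}0.npz",p=p,d=d)
    c=vision.calibration(n); print({k:np.round(v,3).tolist() for k,v in c.items()})
E
```

```text
time_s 0.0
joints [-1.4161, 0.2212, 1.5276, 0.0, 1.3947, -0.1261]
joint_vel [0.0005, 0.0003, -0.0009, 0.0006, -0.0001, 0.001]
joint_torque [0.0017, -49.4611, -38.738, 0.0697, 0.057, -0.0002]
ee_pos [0.1731, -0.5999, 0.2404]
tcp_rot [[-0.0003, 0.9608, 0.2771], [0.0019, 0.2771, -0.9608], [-1.0, 0.0003, -0.0019]]
wrist_force [0.423, -0.0347, 0.1993]
wrist_torque [-0.0007, -0.0043, -0.0071]
opening 1.0024
{'camera_matrix': [[524.164, 0.0, 319.553], [0.0, 524.164, 239.422], [0.0, 0.0, 1.0]], 'camera_from_world': [[-0.63, -0.777, -0.009, 0.441], [-0.467, 0.388, -0.794, 0.263], [0.62, -0.496, -0.608, 0.687], [0.0, 0.0, 0.0, 1.0]]}
{'camera_matrix': [[596.804, 0.0, 312.715], [0.0, 596.804, 232.854], [0.0, 0.0, 1.0]], 'camera_from_world': [[0.017, -1.0, -0.001, 0.162], [-0.979, -0.016, -0.202, 0.547], [0.202, 0.004, -0.979, 1.292], [0.0, 0.0, 0.0, 1.0]]}
```

View pics/scene0.png

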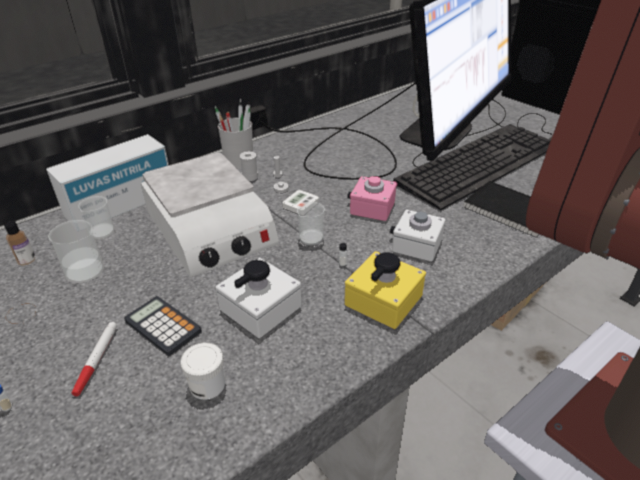

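View pics/top0.png

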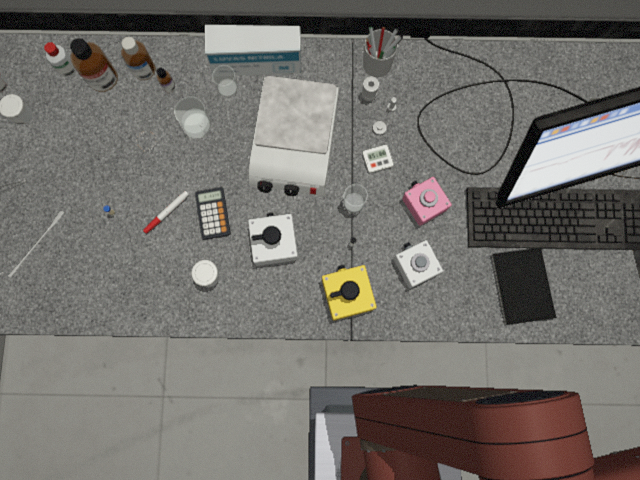

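The top view shows these candidates:
- **Stop button:** the white box at (272,236), or the yellow look-alike at (348,291).
- **Start button:** the smaller white box at (420,263), or the pink look-alike at (428,198).
- **Bystanders:** beaker at (353,200), vial at (352,241), jar at (204,274).

The two white boxes fit the description. I'll measure them and check enlarged crops.

```bash
cat > h.py <<'E'
import numpy as np,cv2
from plant import vision
def ray(n,uv,z):
    c=vision.calibration(n);K=np.array(c["camera_matrix"]);T=np.array(c["camera_from_world"])
    R=T[:3,:3];o=-R.T@T[:3,3];d=R.T@np.linalg.inv(K)@np.array([uv[0],uv[1],1.]);return o+d*(z-o[2])/d[2]
def proj(n,P):
    c=vision.calibration(n);K=np.array(c["camera_matrix"]);T=np.array(c["camera_from_world"])
    q=K@(T[:3,:3]@np.array(P)+T[:3,3]);return q[:2]/q[2]
E
python3 - <<'E'
from h import *
def blobs(n,roi,f,z,what):
    p=np.load(f"{n}0.npz")["p"].astype(int);x0,y0,x1,y1=roi
    m=np.zeros(p.shape[:2],np.uint8);m[y0:y1,x0:x1]=f(p[y0:y1,x0:x1])
    k,l,st,ce=cv2.connectedComponentsWithStats(m)
    for i in range(1,k):
        if st[i,4]>15:
            print(n,what,st[i].tolist(),ce[i].round(1),ray(n,ce[i],z).round(4))
    return m
dark=lambda q:(q.max(2)<60)
m=blobs("top",(247,212,300,267),dark,.09,"stop dark")
e=cv2.erode(cv2.copyMakeBorder(m,0,0,0,0,0),cv2.getStructuringElement(2,(13,13)));ys,xs=np.nonzero(e);print("head",xs.mean(),ys.mean(),len(xs),ray("top",(xs.mean(),ys.mean()),.085))
m=blobs("scene",(215,250,300,335),dark,.09,"stop dark")
blobs("top",(345,232,360,250),dark,.045,"vialcap")
for n,roi in(("top",(235,195,315,275)),("top",(385,230,455,300)),("scene",(210,240,310,340)),("scene",(385,200,455,270))):
    x0,y0,x1,y1=roi;c=np.load(f"{n}0.npz")["p"][y0:y1,x0:x1,::-1];cv2.imwrite(f"pics/c_{n}_{x0}.png",cv2.resize(c,(400,400*(y1-y0)//(x1-x0)),interpolation=2))
a=[cv2.imread(f"pics/c_{k}.png")[:400] for k in("top_235","top_385","scene_210","scene_385")]
a=[cv2.resize(x,(300,300)) for x in a]
cv2.imwrite("pics/crops.png",np.vstack([np.hstack(a[:2]),np.hstack(a[2:])]))
E
```

```text
top stop dark [252, 227, 29, 18, 295] [269.2 235.4] [0.5302 0.2668 0.09  ]
head 271.0 235.33333333333334 27 [0.53147813 0.26326362 0.085     ]
scene stop dark [215, 251, 4, 14, 40] [216.1 257.3] [0.5968 0.2993 0.09  ]
scene stop dark [233, 250, 16, 5, 58] [240.9 251.5] [0.5839 0.2601 0.09  ]
scene stop dark [235, 260, 34, 27, 507] [253.4 272.4] [0.5266 0.2731 0.09  ]
top vialcap [351, 237, 5, 6, 22] [352.8 239.9] [0.5321 0.0801 0.045 ]
```

View pics/crops.png

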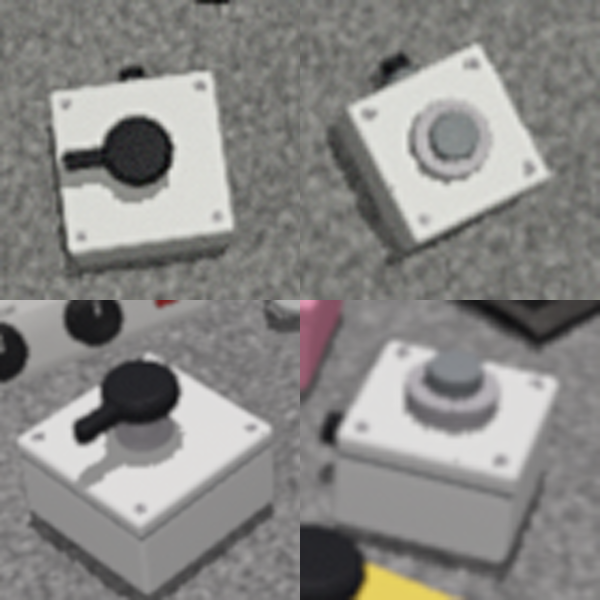

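The crops confirm both. The white box at (272,235) carries the black mushroom, with its tab pointing left (+y) to about (252,237). The smaller white box carries the grey button at about (421,262) in its steel housing. I'll refine the positions with the box outlines and the second view.

```bash
python3 - <<'E'
from h import *
P={n:np.load(f"{n}0.npz")["p"].astype(int) for n in("top","scene")}
D={n:np.load(f"{n}0.npz")["d"] for n in("top","scene")}
for nm,roi,z in(("stop",(244,206,304,272),.055),("start",(388,236,450,294),.05)):
    x0,y0,x1,y1=roi;q=P["top"][y0:y1,x0:x1]
    m=(q.min(2)>200).astype(np.uint8)
    m=cv2.morphologyEx(m,cv2.MORPH_OPEN,np.ones((3,3)))
    cs,_=cv2.findContours(m,0,2);c=max(cs,key=cv2.contourArea)
    w=np.array([ray("top",(u[0][0]+x0,u[0][1]+y0),z)[:2] for u in c],np.float32)
    print(nm,cv2.minAreaRect(w))
for uv,z in(((271.8,235.3),.09),((251.8,237.7),.083),((420.7,261.9),.072)): print("top",uv,ray("top",uv,z).round(4), D["top"][int(uv[1]),int(uv[0])])
# scene: head crop centre (140,387-300)->/3 ; start (455,372-300)*70/300
for uv,z in(((210+140/3,240+87/3),.09),((385+155*70/300,200+68*70/300),.072),((210+78/3,240+131/3),.083)): print("scene",uv,ray("scene",uv,z).round(4))
def world(n,u,v):
    d=D[n][v,u];q=vision.calibration(n);T=np.array(q["camera_from_world"]);K=np.array(q["camera_matrix"])
    return T[:3,:3].T@(np.linalg.inv(K)@[u,v,1]*d-T[:3,3])
for n,u,v in(("top",272,235),("top",421,262),("top",353,200),("top",352,240),("top",204,273),("top",348,290),("top",428,198),("scene",257,269),("scene",421,216),("top",290,185)): print(n,u,v,world(n,u,v).round(4))
E
```

```text
stop ((0.5327030420303345, 0.26243990659713745), (0.09612388908863068, 0.09642189741134644), 8.779412269592285)
start ((0.4819508194923401, -0.06924034655094147), (0.07540418952703476, 0.07639602571725845), 26.657936096191406)
top (271.8, 235.3) [0.5306 0.2611 0.09  ] 1.3111669
top (251.8, 237.7) [0.5258 0.3057 0.083 ] 1.3127396
top (420.7, 261.9) [ 0.4798 -0.0683  0.072 ] 1.3173317
scene (256.6666666666667, 269.0) [0.5301 0.2646 0.09  ]
scene (421.1666666666667, 215.86666666666667) [ 0.4799 -0.0659  0.072 ]
scene (236.0, 283.6666666666667) [0.5286 0.3046 0.083 ]
top 272 235 [0.531  0.2606 0.0915]
top 421 262 [ 0.4794 -0.0688  0.073 ]
top 353 200 [0.6364 0.0774 0.005 ]
top 352 240 [0.531  0.0822 0.049 ]
top 204 273 [0.4487 0.4114 0.06  ]
top 348 290 [0.4127 0.0931 0.0921]
top 428 198 [ 0.6245 -0.0866  0.0775]
scene 257 269 [0.5276 0.2654 0.0921]
scene 421 216 [ 0.48   -0.0655  0.0719]
top 290 185 [0.6547 0.2253 0.0604]
```

Both views agree within about 3 mm:
- **stop_top:** about (0.531, 0.2625, 0.092), with the tab pointing about +y, tilted roughly 7° toward -x.
- **start_top:** about (0.480, -0.067, 0.072).

I'll shut the fingers and move high over the stop button, with the jaw axis along world y.

Emit:
apply_moves([
  {"tx":0,"ty":35,"tz":-45,"yaw":0.03},
  {"tx":0,"ty":70,"tz":-90,"yaw":0.07},
  {"tx":0,"ty":108,"tz":-135,"yaw":0.1},
  {"tx":0,"ty":144,"tz":-180,"yaw":0.14},
  {"tx":0,"ty":180,"tz":-225,"yaw":0.17},
  {"tx":0,"ty":216,"tz":-270,"yaw":0.21},
  {"tx":0,"ty":252,"tz":-315,"yaw":0.24},
  {"tx":0,"ty":288,"tz":-360,"yaw":0.28},
], hand=0, force=10)

```text
time_s: 1.1
ee_pos: [0.3503, -0.1725, 0.2411]
tcp_rot: [[0.0, 1.0, -0.001], [0.002, -0.001, -1.0], [-1.0, 0.0, -0.002]]
wrist_force: [0.4, -0.5, 0.1]
opening: 0.173
```

Emit:
apply_moves([
  {"tx":0,"ty":22,"tz":-54},
  {"tx":0,"ty":45,"tz":-109},
  {"tx":0,"ty":68,"tz":-163},
  {"tx":0,"ty":90,"tz":-217},
  {"tx":0,"ty":113,"tz":-272},
  {"tx":0,"ty":136,"tz":-326},
  {"tx":0,"ty":158,"tz":-380},
  {"tx":0,"ty":181,"tz":-435},
])

```text
schema error: expected keys tx, ty, tz, yaw
```

Emit:
apply_moves([
  {"tx":15,"ty":0,"tz":0},
  {"tx":50,"ty":0,"tz":0},
  {"tx":80,"ty":0,"tz":0},
  {"tx":105,"ty":0,"tz":0},
  {"tx":115,"ty":0,"tz":0},
  {"tx":115,"ty":0,"tz":0},
  {"tx":115,"ty":0,"tz":0},
  {"tx":115,"ty":0,"tz":0},
])

```text
schema error: expected keys tx, ty, tz, yaw
```

Emit:
apply_moves([
  {"tx":0,"ty":22,"tz":-54,"yaw":0},
  {"tx":0,"ty":45,"tz":-109,"yaw":0},
  {"tx":0,"ty":68,"tz":-163,"yaw":0},
  {"tx":0,"ty":90,"tz":-217,"yaw":0},
  {"tx":0,"ty":113,"tz":-272,"yaw":0},
  {"tx":0,"ty":136,"tz":-326,"yaw":0},
  {"tx":0,"ty":158,"tz":-380,"yaw":0},
  {"tx":0,"ty":181,"tz":-435,"yaw":0},
])

```text
time_s: 2.1
ee_pos: [0.5319, 0.2642, 0.2414]
tcp_rot: [[-0.0, 1.0, -0.001], [0.001, -0.001, -1.0], [-1.0, -0.0, -0.001]]
wrist_force: [1.7, -0.7, 0.3]
opening: 0.005
```

Emit:
apply_moves([
  {"tx":25,"ty":0,"tz":1,"yaw":0},
  {"tx":60,"ty":-1,"tz":1,"yaw":0},
  {"tx":85,"ty":-1,"tz":1,"yaw":0},
  {"tx":105,"ty":-1,"tz":1,"yaw":0},
  {"tx":118,"ty":-1,"tz":1,"yaw":0},
  {"tx":122,"ty":-1,"tz":1,"yaw":0},
  {"tx":122,"ty":-1,"tz":1,"yaw":0},
  {"tx":122,"ty":-1,"tz":1,"yaw":0},
])

```text
time_s: 3.1
ee_pos: [0.5316, 0.2636, 0.1205]
tcp_rot: [[0.001, 1.0, -0.001], [0.002, -0.001, -1.0], [-1.0, 0.001, -0.002]]
wrist_force: [0.5, 0.5, 0.1]
opening: 0.005
```

```bash
python3 - <<'E'
from plant import telemetry, vision
import cv2,numpy as np
s=telemetry.read_state();print(s["time_s"],s["ee_pos"],s["wrist_force"],s["joints"])
p,d=vision.capture("scene");q,_=vision.capture("top")
cv2.imwrite("pics/a1.png",np.hstack([cv2.resize(p[200:350,190:340,::-1],(400,400)),cv2.resize(q[180:300,210:330,::-1],(400,400))]))
E
```

```text
3.1 [0.53163203 0.26360989 0.12045829] [0.4724914  0.54769711 0.11606088] [3.26775020e-01 2.58580910e-01 1.71914585e+00 1.38571940e-03
 1.16191824e+00 1.89776926e+00]
```

View pics/a1.png

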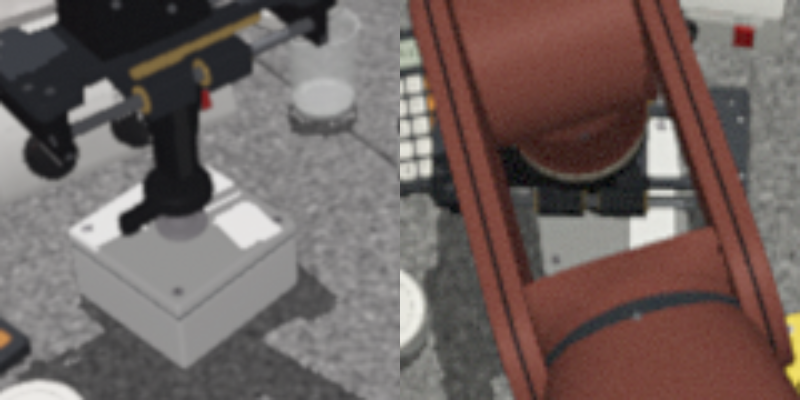

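The scene crop shows the shut fingertips centred about 10 mm over the black head. I'll press down slowly, aiming just past the snap point.

Emit:
apply_moves([
  {"tx":4,"ty":0,"tz":1,"yaw":0},
  {"tx":8,"ty":0,"tz":1,"yaw":0},
  {"tx":10,"ty":0,"tz":1,"yaw":0},
  {"tx":12,"ty":0,"tz":1,"yaw":0},
  {"tx":14,"ty":0,"tz":1,"yaw":0},
  {"tx":16,"ty":0,"tz":1,"yaw":0},
  {"tx":17,"ty":0,"tz":1,"yaw":0},
  {"tx":17,"ty":0,"tz":1,"yaw":0},
])

```text
time_s: 4.2
ee_pos: [0.5312, 0.2625, 0.1027]
tcp_rot: [[0.0, 1.0, -0.001], [0.002, -0.001, -1.0], [-1.0, 0.0, -0.002]]
wrist_force: [-0.4, 0.3, -0.2]
opening: 0.004
```

The wrist force has gone to about zero at 8 mm in, so the button probably snapped away from the fingers. I'll follow it gently towards its stop.

Emit:
apply_moves([
  {"tx":1,"ty":0,"tz":0,"yaw":0},
  {"tx":2,"ty":0,"tz":0,"yaw":0},
  {"tx":2.5,"ty":0,"tz":0,"yaw":0},
  {"tx":3,"ty":0,"tz":0,"yaw":0},
  {"tx":3.5,"ty":0,"tz":0,"yaw":0},
  {"tx":3.5,"ty":0,"tz":0,"yaw":0},
  {"tx":3.5,"ty":0,"tz":0,"yaw":0},
  {"tx":3.5,"ty":0,"tz":0,"yaw":0},
])

```text
time_s: 5.2
ee_pos: [0.5313, 0.2626, 0.0999]
tcp_rot: [[0.001, 1.0, -0.001], [0.002, -0.001, -1.0], [-1.0, 0.001, -0.002]]
wrist_force: [-2.6, -0.3, 6.0]
opening: 0.007
```

I felt the bottom stop: 6 N with the fingertip at 0.081 m. Next I raise, move to the near (-x) side of the tab and look.

Emit:
apply_moves([
  {"tx":-15,"ty":0,"tz":0,"yaw":0},
  {"tx":-35,"ty":0,"tz":0,"yaw":0},
  {"tx":-45,"ty":-8,"tz":-10,"yaw":0},
  {"tx":-45,"ty":-20,"tz":-30,"yaw":0},
  {"tx":-45,"ty":-30,"tz":-44,"yaw":0},
  {"tx":-45,"ty":-30,"tz":-44,"yaw":0},
  {"tx":-45,"ty":-30,"tz":-44,"yaw":0},
  {"tx":-45,"ty":-30,"tz":-44,"yaw":0},
])

```text
time_s: 6.2
ee_pos: [0.5015, 0.306, 0.1448]
tcp_rot: [[0.0, 1.0, -0.001], [0.001, -0.001, -1.0], [-1.0, 0.0, -0.001]]
wrist_force: [-0.2, 0.1, -0.1]
opening: 0.003
```

```bash
cat > look.py <<'E'
from plant import telemetry, vision
from h import *
import sys
s=telemetry.read_state();print(s["time_s"],s["ee_pos"].round(4) if hasattr(s["ee_pos"],'round') else s["ee_pos"],np.round(s["wrist_force"],1))
p,d=vision.capture("scene")
cv2.imwrite(sys.argv[1],np.hstack([cv2.resize(p[210:340,190:320,::-1],(400,400),interpolation=2),cv2.resize(p[130:330,240:440,::-1],(400,400))]))
np.savez("last.npz",p=p,d=d)
q=vision.calibration("scene");T=np.array(q["camera_from_world"]);K=np.array(q["camera_matrix"])
v,u=np.mgrid[250:300,225:285];dd=d[250:300,225:285]
W=(np.stack([u,v,np.ones_like(u)],-1)@np.linalg.inv(K).T*dd[...,None]-T[:3,3])@T[:3,:3]
dark=p[250:300,225:285].max(2)<60
r=np.hypot(W[...,0]-.531,W[...,1]-.2625);k=dark&(r<.016);print("head top z median",np.median(W[k][:,2]),k.sum(), np.percentile(W[k][:,2],[10,90]))
E
python3 look.py pics/a2.png
```

```text
6.2 [0.5015 0.306  0.1448] [-0.2  0.1 -0.1]
head top z median 0.08079252651716705 195 [0.07977577 0.08200579]
```

View pics/a2.png

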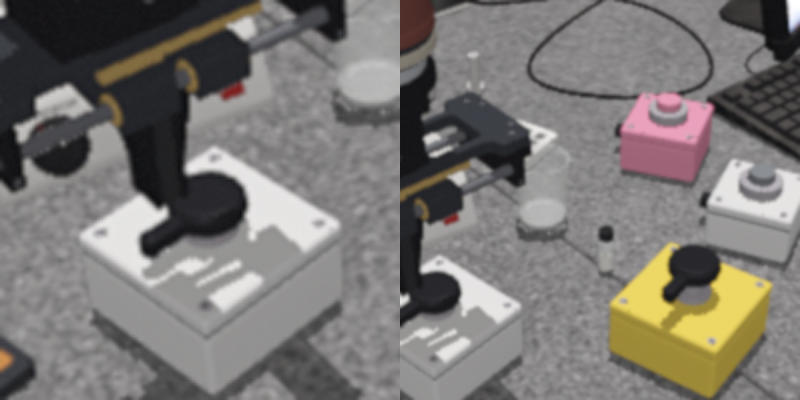

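```bash
python3 - <<'E'
from h import *
d=np.load("last.npz")["d"]
for P in((.5015,.306,.126),(.531,.2625,.08),(.5255,.304,.071)):
    u=proj("scene",P);print(P,u.round(1),((u-[190,210])*400/130).round(0))
q=vision.calibration("scene");T=np.array(q["camera_from_world"]);K=np.array(q["camera_matrix"])
for c in((165,150),(175,180),(150,180),(155,205),(150,240),(215,195)):
    u,v=int(190+c[0]*.325),int(210+c[1]*.325);print(c,(T[:3,:3].T@(np.linalg.inv(K)@[u,v,1]*d[v,u]-T[:3,3])).round(4))
E
```

```text
(0.5015, 0.306, 0.126) [241.9 271.9] [160. 191.]
(0.531, 0.2625, 0.08) [258.  272.9] [209. 194.]
(0.5255, 0.304, 0.071) [238.2 290.2] [148. 247.]
(165, 150) [0.4918 0.3065 0.1588]
(175, 180) [0.4908 0.3042 0.1397]
(150, 180) [0.4921 0.3162 0.1453]
(155, 205) [0.4909 0.3154 0.1305]
(150, 240) [0.5229 0.3052 0.0782]
(215, 195) [0.528  0.2624 0.0818]
```

The head's top reads z = 0.081, so it is latched. In the crop the tab points to about (150,240), and the fingers hang in front of it on the -x side as planned. I'll lower the tip to z ≈ 0.062, beside the tab and 7 mm over the box.

Emit:
apply_moves([
  {"tx":20,"ty":-1,"tz":0,"yaw":0},
  {"tx":40,"ty":-1,"tz":0,"yaw":0},
  {"tx":55,"ty":-1,"tz":0,"yaw":0},
  {"tx":61,"ty":-1,"tz":0,"yaw":0},
  {"tx":63,"ty":-1,"tz":0,"yaw":0},
  {"tx":63,"ty":-1,"tz":0,"yaw":0},
  {"tx":63,"ty":-1,"tz":0,"yaw":0},
  {"tx":63,"ty":-1,"tz":0,"yaw":0},
])

```text
time_s: 7.25
ee_pos: [0.5009, 0.3063, 0.0824]
tcp_rot: [[0.001, 1.0, -0.001], [0.002, -0.001, -1.0], [-1.0, 0.001, -0.002]]
wrist_force: [0.1, 0.1, 0.1]
opening: 0.006
```

Emit:
apply_moves([
  {"tx":1,"ty":5,"tz":0,"yaw":0},
  {"tx":1,"ty":8,"tz":0,"yaw":0},
  {"tx":1,"ty":10,"tz":0,"yaw":0},
  {"tx":1,"ty":12,"tz":0,"yaw":0},
  {"tx":1,"ty":14,"tz":0,"yaw":0},
  {"tx":1,"ty":16,"tz":0,"yaw":0},
  {"tx":1,"ty":18,"tz":0,"yaw":0},
  {"tx":1,"ty":18,"tz":0,"yaw":0},
])

```text
time_s: 8.25
ee_pos: [0.5192, 0.3062, 0.0814]
tcp_rot: [[0.002, 1.0, -0.001], [0.002, -0.001, -1.0], [-1.0, 0.002, -0.002]]
wrist_force: [-0.6, 0.2, -0.1]
opening: 0.002
```

```bash
python3 look.py pics/a3.png
```

```text
8.25 [0.5192 0.3062 0.0814] [-0.6  0.2 -0.1]
head top z median 0.08063210848105383 181 [0.07946151 0.08175633]
```

View pics/a3.png

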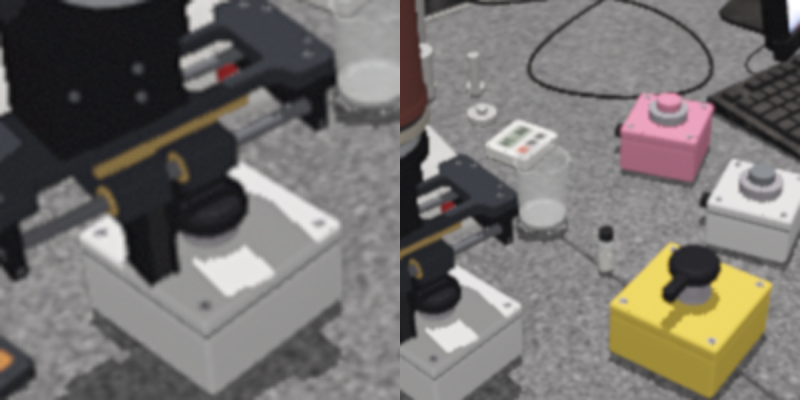

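The head still reads z = 0.081, so it is still latched, and the fingers at crop (150,260) are pushing the tab with light force. I'll keep pushing.

Emit:
apply_moves([
  {"tx":0,"ty":1.5,"tz":0,"yaw":0},
  {"tx":0,"ty":3,"tz":0,"yaw":0},
  {"tx":0,"ty":4.5,"tz":0,"yaw":0},
  {"tx":0,"ty":6,"tz":0,"yaw":0},
  {"tx":0,"ty":7.5,"tz":0,"yaw":0},
  {"tx":0,"ty":9,"tz":0,"yaw":0},
  {"tx":0,"ty":10,"tz":0,"yaw":0},
  {"tx":0,"ty":10,"tz":0,"yaw":0},
])

```text
time_s: 9.3
ee_pos: [0.5291, 0.3062, 0.0813]
tcp_rot: [[0.001, 1.0, -0.001], [0.002, -0.001, -1.0], [-1.0, 0.001, -0.002]]
wrist_force: [-1.4, -0.9, 0.6]
opening: 0.007
```

```bash
python3 look.py pics/a4.png
```

```text
9.3 [0.5291 0.3062 0.0813] [-1.4 -0.9  0.6]
head top z median 0.09308572198748213 164 [0.09141157 0.09414347]
```

View pics/a4.png

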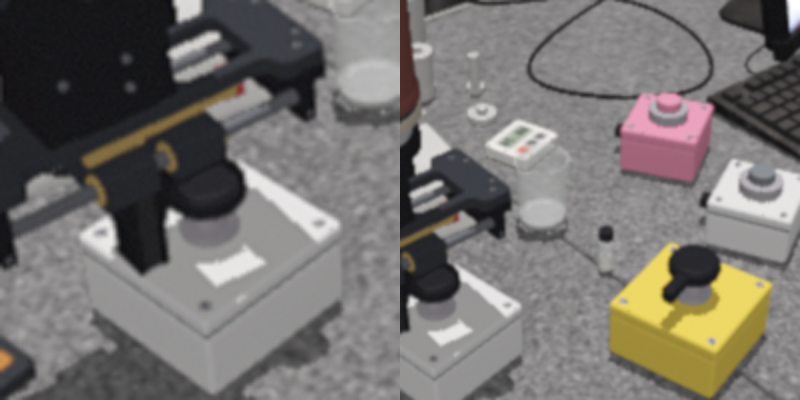

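The head's top now reads z = 0.093 and the collar is visible, so it has popped up. I'll back the finger off in -x to let the tab spring back, then raise.

Emit:
apply_moves([
  {"tx":0,"ty":-5,"tz":0,"yaw":0},
  {"tx":0,"ty":-12,"tz":0,"yaw":0},
  {"tx":0,"ty":-22,"tz":0,"yaw":0},
  {"tx":0,"ty":-32,"tz":0,"yaw":0},
  {"tx":-5,"ty":-40,"tz":0,"yaw":0},
  {"tx":-35,"ty":-40,"tz":0,"yaw":0},
  {"tx":-65,"ty":-40,"tz":0,"yaw":0},
  {"tx":-80,"ty":-40,"tz":0,"yaw":0},
])

```text
time_s: 10.35
ee_pos: [0.4896, 0.3066, 0.1637]
tcp_rot: [[0.005, 1.0, -0.001], [0.003, -0.001, -1.0], [-1.0, 0.005, -0.003]]
wrist_force: [0.2, 0.2, -0.7]
opening: 0.009
```

```bash
python3 look.py pics/a5.png
```

```text
10.35 [0.4896 0.3066 0.1637] [ 0.2  0.2 -0.7]
head top z median 0.09287640920335685 172 [0.09170502 0.09395112]
```

View pics/a5.png

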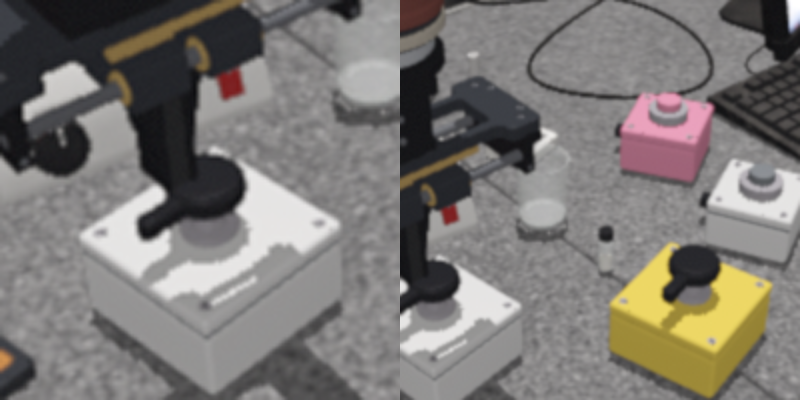

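The stop head is up at z = 0.093 and its tab is back at rest. I'll move over the start button.

Emit:
apply_moves([
  {"tx":-10,"ty":0,"tz":40,"yaw":0},
  {"tx":-10,"ty":-2,"tz":95,"yaw":0},
  {"tx":-10,"ty":-4,"tz":155,"yaw":0},
  {"tx":-10,"ty":-5,"tz":215,"yaw":0},
  {"tx":-10,"ty":-7,"tz":275,"yaw":0},
  {"tx":-5,"ty":-9,"tz":330,"yaw":0},
  {"tx":0,"ty":-10,"tz":374,"yaw":0},
  {"tx":0,"ty":-10,"tz":374,"yaw":0},
])

```text
time_s: 11.4
ee_pos: [0.4789, -0.0695, 0.1624]
tcp_rot: [[0.004, 1.0, -0.006], [0.004, -0.006, -1.0], [-1.0, 0.004, -0.004]]
wrist_force: [1.0, -0.1, 0.1]
opening: 0.009
```

Emit:
apply_moves([
  {"tx":15,"ty":0,"tz":0,"yaw":0},
  {"tx":35,"ty":0,"tz":0,"yaw":0},
  {"tx":48,"ty":0,"tz":0,"yaw":0},
  {"tx":56,"ty":0,"tz":0,"yaw":0},
  {"tx":60,"ty":0,"tz":0,"yaw":0},
  {"tx":60,"ty":0,"tz":0,"yaw":0},
  {"tx":60,"ty":0,"tz":0,"yaw":0},
  {"tx":60,"ty":0,"tz":0,"yaw":0},
])

```text
time_s: 12.4
ee_pos: [0.4796, -0.0695, 0.103]
tcp_rot: [[0.005, 1.0, -0.006], [0.003, -0.006, -1.0], [-1.0, 0.005, -0.003]]
wrist_force: [0.6, -0.5, 0.1]
opening: 0.004
```

```bash
python3 - <<'E'
from h import *
p,d=vision.capture("scene");cv2.imwrite("pics/a6.png",cv2.resize(p[110:310,290:490,::-1],(500,500),interpolation=2))
E
```

```text
(no output)
```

View pics/a6.png

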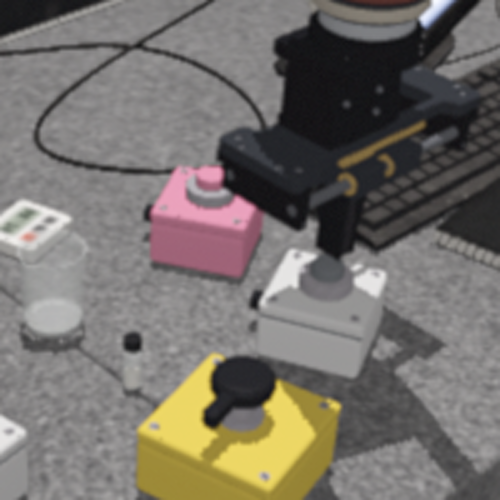

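The fingertip at crop (335,250) is about 12 mm over the grey start button at (327,268). The vial at (133,360) is undisturbed. I'll press in.

Emit:
apply_moves([
  {"tx":5,"ty":0,"tz":-2,"yaw":0},
  {"tx":9,"ty":0,"tz":-2,"yaw":0},
  {"tx":12,"ty":0,"tz":-2,"yaw":0},
  {"tx":14,"ty":0,"tz":-2,"yaw":0},
  {"tx":16,"ty":0,"tz":-2,"yaw":0},
  {"tx":17,"ty":0,"tz":-2,"yaw":0},
  {"tx":18,"ty":0,"tz":-2,"yaw":0},
  {"tx":18,"ty":0,"tz":-2,"yaw":0},
])

```text
time_s: 13.45
ee_pos: [0.4794, -0.0673, 0.0853]
tcp_rot: [[0.004, 1.0, -0.006], [0.004, -0.006, -1.0], [-1.0, 0.004, -0.004]]
wrist_force: [-5.8, 1.4, 8.6]
opening: 0.007
```

8.6 N at 5.7 mm in, so it has bottomed out. I'll press a touch more, then lift clear.

Emit:
apply_moves([
  {"tx":0.5,"ty":0,"tz":0,"yaw":0},
  {"tx":0.5,"ty":0,"tz":0,"yaw":0},
  {"tx":-5,"ty":0,"tz":0,"yaw":0},
  {"tx":-20,"ty":0,"tz":0,"yaw":0},
  {"tx":-50,"ty":0,"tz":0,"yaw":0},
  {"tx":-90,"ty":0,"tz":0,"yaw":0},
  {"tx":-130,"ty":0,"tz":0,"yaw":0},
  {"tx":-150,"ty":0,"tz":0,"yaw":0},
])

```text
time_s: 14.45
ee_pos: [0.48, -0.0683, 0.239]
tcp_rot: [[0.01, 1.0, -0.006], [0.002, -0.006, -1.0], [-1.0, 0.01, -0.002]]
wrist_force: [0.1, -0.4, -0.3]
opening: 0.002
```

Emit:
apply_moves([
  {"tx":0,"ty":-10,"tz":30,"yaw":0},
  {"tx":0,"ty":-20,"tz":60,"yaw":0},
  {"tx":0,"ty":-30,"tz":90,"yaw":0},
  {"tx":0,"ty":-30,"tz":110,"yaw":0},
  {"tx":0,"ty":-30,"tz":110,"yaw":0},
  {"tx":0,"ty":-30,"tz":110,"yaw":0},
  {"tx":0,"ty":-30,"tz":110,"yaw":0},
  {"tx":0,"ty":-30,"tz":110,"yaw":0},
])

```text
time_s: 15.45
ee_pos: [0.4496, -0.1775, 0.2385]
tcp_rot: [[0.01, 1.0, -0.005], [0.002, -0.005, -1.0], [-1.0, 0.01, -0.002]]
wrist_force: [-0.2, 0.0, 0.7]
opening: 0.006
```

```bash
python3 look.py pics/a7.png; python3 - <<'E'
from h import *
from plant import telemetry
p,d=vision.capture("scene");cv2.imwrite("pics/a8.png",p[:,:,::-1])
q=vision.calibration("scene");T=np.array(q["camera_from_world"]);K=np.array(q["camera_matrix"])
for u,v in((421,216),(257,269)):print((T[:3,:3].T@(np.linalg.inv(K)@[u,v,1]*d[v,u]-T[:3,3])).round(4))
p0=np.load("scene0.npz")["p"].astype(int)
for n,(x0,y0,x1,y1) in dict(beaker=(297,200,328,250),vial=(336,242,350,268),jar=(180,342,228,400),tab=(232,258,275,300)).items(): print(n,np.abs(p[y0:y1,x0:x1].astype(int)-p0[y0:y1,x0:x1]).mean())
E
```

```text
15.45 [ 0.4496 -0.1775  0.2385] [-0.2  0.   0.7]
head top z median 0.09283099586381506 210 [0.09144206 0.09403589]
[ 0.4784 -0.0635  0.0736]
[0.5271 0.2657 0.0927]
beaker 4.632258064516129
vial 4.1611721611721615
jar 4.668103448275862
tab 3.9354005167958657
```

View pics/a8.png

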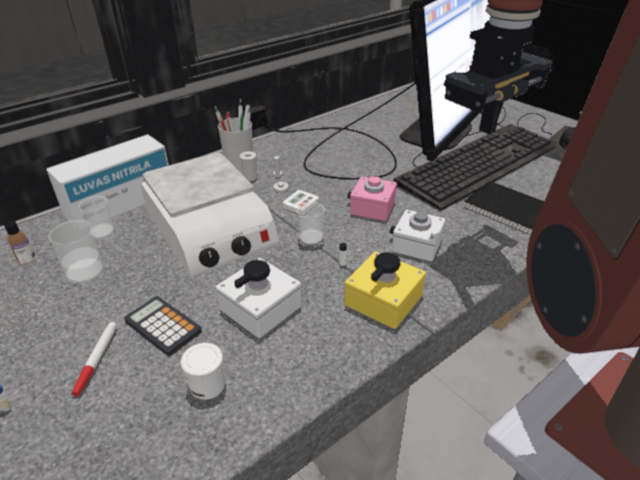

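The picture matches the start. The stop button (257,269) and start button (421,216) are up, the beaker, vial and jar haven't moved, and the arm is clear. I'll hand the job in.

```bash
python3 -c "
from plant import order
print(order.close_job())"
```

```text
the job is handed in; nothing more can be done
None
```

I ran the full stop/start test and handed the job in at about 15.5 s; the hand-in gives no verdict.

- **Stop button pressed:** I pushed the black mushroom down with the shut fingertips. It snapped in and stayed latched, with its top at z ≈ 0.081 m and a final contact force of about 6 N.
- **Stop button turned:** I pushed the tab clockwise until it popped up. After I backed off, its top read z ≈ 0.093 m and the tab was back at rest.
- **Start button pressed:** I pressed it to its stop, 5.7 mm in at 8.6 N, then a touch more, and let it go. Its top reads z ≈ 0.0736 m, so it is up.
- **Last checks:** The final picture shows the beaker, vial and jar where they stood, and the arm clear of everything at about zero wrist force.

I read the joint positions from camera depth and contact force, since they can't be read directly. The two views disagreed by up to about 3 mm in places, which didn't affect the work. No check failed.

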